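Hold a bearing block against its sprung take-up pad

ROBOT

A 6-joint arm with a two-finger parallel gripper is mounted at the origin on a cart in front of the work surface, level with it; the furniture and walls round the work are solid. World frame = base frame: x ahead of the robot, y to its left, z up, the work surface at z = 0. Lengths are in m, angles in rad, forces in N, time in s.
With the tool pointing down it reaches from about 0.425 to 0.95 m from the base axis. Payload 3.5 kg.
Tool frame: the origin (TCP) lies at the very end of the fingers, on their centre line; the grasp point (between the pads) lies 19 mm behind it (ctrl.hold_point_z is the distance from the TCP to the grasp point, in m); z points along the fingers, y is the line along which they close (so a half turn about z gives the same grasp; the last joint's range is limited). The gripper opens to 85 mm and grips with 20 to 120 N. Pads are 22 mm wide; open, the fingers measure 114 mm over their backs; the gripper's body (76 mm by 85 mm) begins 54 mm behind the grasp point. The pads swing forward as they close: fully open they stand 13 mm farther back than shut.
Start: joints at [1.118, 0.286, 1.577, -0, 1.279, -0.15], TCP at [0.201, 0.644, 0.231] pointing down, gripper open.
Joint ranges: [-2.77, 2.77], [-0.9, 2.22], [0.21, 2.48], [-1.53, 4.67], [0.24, 2.81], [-2.84, 2.84]. Speed limits (rad/s): [2.79, 2.79, 3.14, 3.14, 3.14, 3.14].

INTERFACE

Orientations are given as a unit quaternion [w, x, y, z].
In Python, from cell import monitor, vision, order, ctrl gives the robot as it stands.
- The arm moves only by the tool arm_command, never from a script. Its argument "increments" is a list of rows, each a list of 4 numbers: the shift along the tool's x, y, z as a fraction of full scale, then the turn about the tool's z as a fraction of full scale. In form: [[tx, ty, tz, roll], ...]. A call has exactly 10 rows; each row shifts and turns the commanded pose from where the row before left it, along the tool's axes as they then stand; what a row does not reach is not made up. Full scale, the value 1, is 0.03 m for a shift and 6 degrees for a turn. A row lasts 1/10 s, in which the tool goes at most 50 mm and 8.59 degrees, less where a joint would pass 70% of its speed; a pose out of reach is approached as far as the arm can. A call with a number of a shift or a turn outside -1 to 1 is refused whole. A call with a gripper value outside its range is refused whole. "jaw" is the closure, from 0 (fully open) to 1 (shut), set as the call begins (left out, the last holds). The fingers move at their own pace and stop on an object; "squeeze" is the grip in N (left out, the last holds). Time passes only in rows, so rows that do not move let the fingers close, or fill a call up. It gives the time, the measured TCP pose, the force, the opening and the grip force at its end, in the units of the state.
- monitor.state(): the state, without advancing time (a new reading comes with each control period).
- vision.read_camera(name): name is "scene" or "top" or "wrist"; returns a dict with "image" (480x640x3 uint8, red, green, blue), "K" (3x3 intrinsics, pixels), "position" and "orientation" of the camera in the world; the wrist camera has in their place "tool_from_camera" (4x4, takes a point from camera to tool coordinates, whose origin is the TCP and whose axes are the flange's). Camera axes: x right, y down, z forward; pixel columns grow to the right and rows downward; lengths in m; the calibration is good to about 2 mm. A picture is of the moment at which its call begins: read the wrist's pose just before it. There is no depth.
- order.hand_in(): hands the job in; it is judged then, once.
The state is a dict: "time": time; "joints": joint angles; "joint_vel": joint speeds; "joint_torque": joint torques, N m; "tool_pos": TCP position; "orientation": TCP orientation; "wrist_force": force on the tool from outside, world axes, zero at the start; "wrist_torque": the same for the moment, N m; "grip_width": opening from 0.0 (shut) to 1.0 (fully open); "grip_force": force on a finger pad.
Only numpy, scipy, OpenCV 4.12 (cv2) and the standard library are available. Lean on these libraries where they do the work, as an engineer would, in place of code of your own. Each camera call takes 0.05 s, during which the arm holds its last target. There are 200 camera calls.

TASK

Be my third hand while I tighten the lock screws: set the loose bearing block down flat on the plate of the take-up frame, between the two rails, with one end towards the sprung pad but still clear of it, then slide it straight against the pad and press until the pad's pointers stand between the two black marks (about 9 newtons). Never drive the pad to the end of its travel, and leave the bearing, grease tin and marker pen lying nearby where they are. Finish while still holding the block there with steady pressure; do not let go.

Things in the scene. Friction and masses are not known exactly. Their poses are not given: they have to be found in the camera images.
- bearing_block: loose dark steel bearing block, 0.3 to 0.65 kg. Foot 76 long (x) x 44 wide (y) x 10 high, body above it 76 x 34 (y), total height 56; round bearing insert in both flat sides, 5 mm brass nipple on top. Origin: centre of the underside, x along its length, z up. Both ends are alike, either may face the pad. Stands on the table; grip across the flat sides (34 mm, along y).
- takeup_frame: take-up frame, fixed on the table: grey-painted plate 205 x 98 x 8 (top at z = 8 mm), x = -100 to +105. Origin: table level, under the plate, midway between the rails; +x = pressing direction, from the open end towards the pad, z up. A bridge (x = 78 to 98, 56 wide, top at z = 58) carries the pad. With the block's end just touching the resting pad the block's origin is at x = -8, z = +8 mm.
- rails (a point): point midway between the two steel rails, level with their tops, at frame x = -42, z = 18 mm; its axes are the frame's. Rails run along x from frame x = -100 to +15, 10 high above the plate, inner faces at y = +-25.5, 12 wide.
- scale (a point): midway between the two black marks at the frame's +y side, at frame x = 45.5, y = 34.5, z = 22 mm, on top of a scale block (x = 29 to 63, y = 28 to 41); the -y side has the same.
- pad (a joint): travel of the sprung pad along the frame's +x, in m: 0 at rest, pointers on the first black mark at 0.008, on the second at 0.015, end of travel at 0.022. Spring 800 N/m without preload, so 0.008 is 6.4 N and 0.015 is 12 N; it springs back if released.
- pad_face (a point): centre of the pad's pressing face, which looks to the frame's -x: at rest at frame x = +30, z = +33. The steel pad is 38 wide (y), from z = 11 to 55, 8 thick, with a thin pointer (frame x = 34 at rest, z = 23 to 26) out to y = +-41 on each side; moves with the pad.
- spare_bearing: bystander: loose taper roller bearing, 50 diameter x 18 high; origin: centre of underside.
- grease: bystander: green tin with a pale lid, 68 diameter x 71 high; origin: centre of underside.
- pen: bystander: black and red marker pen lying down, 132 long (its y) x 17 x 17; origin: under its middle.
Things that resemble listed ones, but are neither listed nor needed, are in the scene too. Of the things that look like the bearing_block, the larger one is meant.

How it is judged:
By the outcome, as a careful person would: the job done as asked, in the order asked, and still so for the second after the job is handed in, while the arm keeps its last pose, push and grip.
It also fails if it takes over 45 s, if anything falls off the work surface, if the arm or the gripper's body presses on something with over 40 N, if the wrist force passes 120 N, or if a joint passes its speed limit or range.

## Working session

There is one attempt and no reset: what is moved stays moved. The work goes in short steps, Python scripts to look and compute and a tool call to move; the robot and the scene stay as the last step left them, time stands still between calls to the robot, and variables do not carry over. Pictures are saved under pics/ and viewed, at most 10 in all, crops included, and the job is handed in when it is done.

Besides the shell and the picture viewer there is one more tool, called by a JSON object that holds its "name" and its "arguments". arm_command: Moves the arm, as the interface text tells. Its arguments: {"type":"object","properties":{"increments":{"type":"array","items":{"type":"array","items":{"type":"number","minimum":-1,"maximum":1}}},"jaw":{"type":"number"},"squeeze":{"type":"number"}},"required":["increments"]}

```bash
mkdir -p pics
cat > h.py <<'E'
import numpy as np, cv2, pickle
from scipy.spatial.transform import Rotation as R
from cell import monitor, vision, order, ctrl
def rot(q): return R.from_quat([q[1],q[2],q[3],q[0]]).as_matrix()
def grab(n):
    s=monitor.state(); c=vision.read_camera(n); K=np.array(c["K"])
    if n=="wrist":
        T=np.eye(4);T[:3,:3]=rot(s["orientation"]);T[:3,3]=s["tool_pos"];T=T@np.array(c["tool_from_camera"])
    else:
        T=np.eye(4);T[:3,:3]=rot(c["orientation"]);T[:3,3]=c["position"]
    return c["image"],K,T
def save(n,f):
    im,K,T=grab(n); cv2.imwrite(f"pics/{f}.png",im[:,:,::-1]); pickle.dump((im,K,T),open(f"pics/{f}.pkl","wb")); return im,K,T
def load(f): return pickle.load(open(f"pics/{f}.pkl","rb"))
def ray(px,K,T,z):
    px=np.atleast_2d(px).astype(float)
    d=np.c_[px,np.ones(len(px))]@np.linalg.inv(K).T@T[:3,:3].T
    o=T[:3,3]; return o+d*((z-o[2])/d[:,2])[:,None]
def proj(P,K,T):
    p=(np.atleast_2d(P)-T[:3,3])@T[:3,:3]@K.T; return p[:,:2]/p[:,2:]
E
python3 - <<'E'
from h import *
for n in("top","scene"):
    im,K,T=save(n,n+"0"); print(n,K.tolist(),T.round(3).tolist())
print(monitor.state(),ctrl.hold_point_z)
E
```

```text
top [[583.1553635599765, 0.0, 319.4292762115404], [0.0, 583.1553635599765, 238.2401948984134], [0.0, 0.0, 1.0]] [[0.016, -0.992, 0.128, 0.328], [-1.0, -0.016, 0.003, -0.082], [-0.001, -0.128, -0.992, 1.256], [0.0, 0.0, 0.0, 1.0]]
scene [[591.3416810459112, 0.0, 323.3788305453648], [0.0, 591.3416810459112, 238.70964216438446], [0.0, 0.0, 1.0]] [[0.522, -0.378, 0.765, -0.436], [-0.853, -0.258, 0.455, -0.635], [0.025, -0.889, -0.456, 0.597], [0.0, 0.0, 0.0, 1.0]]
{'time': 0.1, 'joints': array([ 1.11800434e+00,  2.87142699e-01,  1.57803253e+00, -5.25402269e-05,
        1.27858832e+00, -1.50013059e-01]), 'joint_vel': array([ 0.00162406, -0.00106096, -0.00378143,  0.00045923, -0.00080066,
       -0.00066745]), 'joint_torque': array([ 1.20077202e-03, -4.07292652e+01, -2.93698901e+01, -8.38134179e-05,
        3.42054533e-03,  3.71573492e-07]), 'tool_pos': array([0.20099704, 0.64375795, 0.23004069]), 'orientation': array([-2.98210438e-04,  1.50804253e-01,  9.88563047e-01, -1.04398013e-03]), 'wrist_force': array([-0.51150718,  1.17855048,  0.25561601]), 'wrist_torque': array([ 0.01856499,  0.00024312, -0.03209054]), 'grip_force': 0.0, 'grip_width': 1.0003495225785524} 0.0187
```

View pics/top0.png

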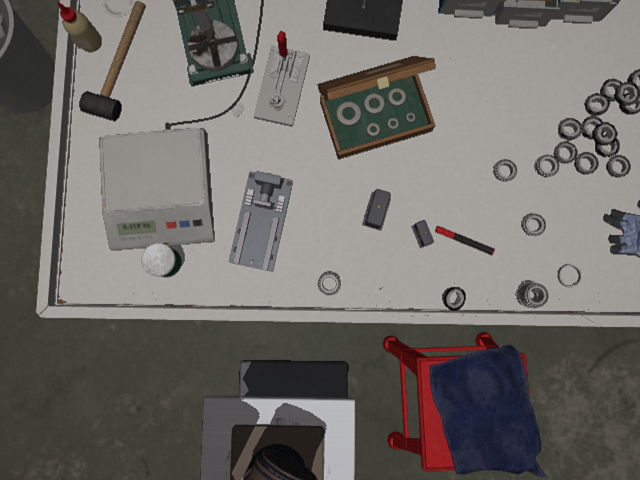

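View pics/scene0.png

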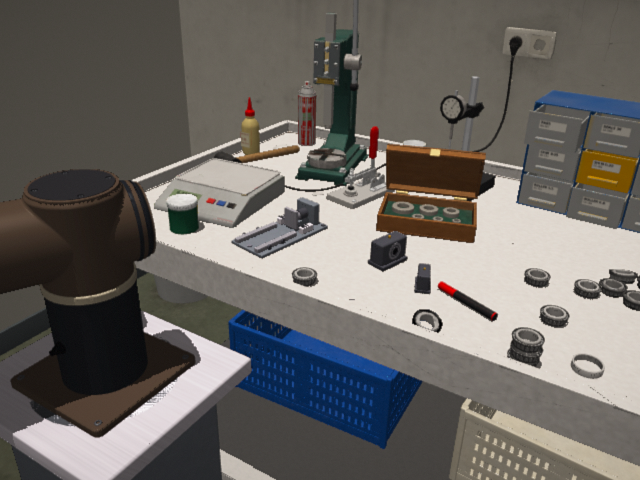

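The top view shows the frame around (262,220) with its bridge at (267,187), and the large block at (376,209). The small lookalike is at (422,234) and the pen at (465,240). The grease tin is at (162,260), and a bearing at (329,283). I'll get rough poses from the top view first, then refine them with the wrist camera.

Run:
```python
from h import *
im,K,T=load("top0")
c=im[160:280,220:400]; cv2.imwrite("pics/crop0.png",cv2.resize(c,None,fx=4.4,fy=4.4,interpolation=cv2.INTER_CUBIC)[:,:,::-1])
print(ray([[376,209],[262,220],[267,187],[238,264],[271,270],[292,178],[248,170],[381,189],[369,228]],K,T,0.01).round(3))
hsv=cv2.cvtColor(im,cv2.COLOR_RGB2HSV)
g=cv2.cvtColor(im,cv2.COLOR_RGB2GRAY)
m=(g<165).astype(np.uint8)
n,l,s,ce=cv2.connectedComponentsWithStats(m)
for i in range(1,n):
    if 200<s[i,4]<8000 and 150<ce[i,1]<300:
        p=np.argwhere(l==i)[:,::-1].astype(np.float32); r=cv2.minAreaRect(p)
        print(s[i],cv2.boxPoints(r).round(1).tolist())
```

```text
[[ 0.554 -0.2    0.01 ]
 [ 0.526  0.046  0.01 ]
 [ 0.599  0.037  0.01 ]
 [ 0.43   0.095  0.01 ]
 [ 0.418  0.024  0.01 ]
 [ 0.62  -0.017  0.01 ]
 [ 0.636  0.08   0.01 ]
 [ 0.598 -0.211  0.01 ]
 [ 0.512 -0.185  0.01 ]]
```

View pics/crop0.png

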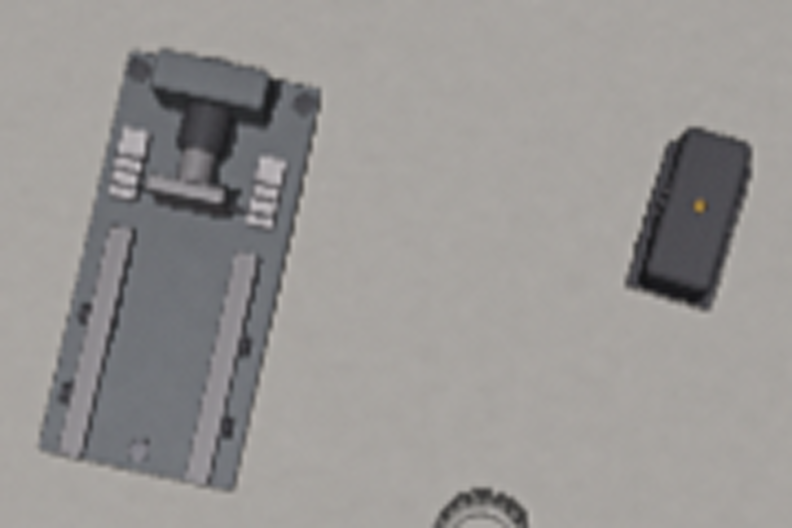

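The crop shows the frame plate corners at (40,450), (233,491), (319,88) and (133,50), and the brass nipple at (699,206). The block is nearly parallel to the frame.

Run:
```python
from h import *
im,K,T=load("top0")
f=lambda a:np.array(a)/4.4+[220,160]
P=ray(f([[40,450],[233,491],[319,88],[133,50]]),K,T,.008)
print(P.round(4))
d=((P[3]-P[0])+(P[2]-P[1]))/2; print("frame yaw",np.degrees(np.arctan2(d[1],d[0])),np.linalg.norm(d))
u=d/np.linalg.norm(d); c=P.mean(0); print("origin",c-u*.0025)
b=ray(f([699,206]),K,T,.058); print("nipple",b)
# body silhouette top edges (z=.056): right edge pts, left edge
e=ray(f([[752,150],[715,295],[686,140],[648,280]]),K,T,.056); print(e)
for i in(0,2): q=e[i]-e[i+1]; print(np.degrees(np.arctan2(q[1],q[0])))
im,K,W=save("wrist","w0"); print(K, np.array(vision.read_camera("wrist")["tool_from_camera"]).round(4))
s=monitor.state(); print(rot(s["orientation"]).round(3),s["tool_pos"])
```

```text
[[ 0.4334  0.1145  0.008 ]
 [ 0.4148  0.0198  0.008 ]
 [ 0.6159 -0.0177  0.008 ]
 [ 0.6338  0.0754  0.008 ]]
frame yaw -10.806007881742065 0.204349737955637
origin [0.52201039 0.04846705 0.008     ]
nipple [[ 0.55009286 -0.20164175  0.058     ]]
[[ 0.57794683 -0.22699709  0.056     ]
 [ 0.50785914 -0.2095332   0.056     ]
 [ 0.58229879 -0.19555227  0.056     ]
 [ 0.51452801 -0.17782248  0.056     ]]
-13.991586695865063
-14.660810226884955
[[396.65045865   0.         318.53235942]
 [  0.         396.65045865 243.21996161]
 [  0.           0.           1.        ]] [[-8.000e-04 -9.577e-01 -2.878e-01  7.380e-02]
 [ 1.000e+00 -3.000e-04 -1.700e-03 -9.000e-04]
 [ 1.600e-03 -2.878e-01  9.577e-01 -1.427e-01]
 [ 0.000e+00  0.000e+00  0.000e+00  1.000e+00]]
[[-0.955  0.298 -0.001]
 [ 0.298  0.955 -0.001]
 [ 0.    -0.002 -1.   ]] [0.20106622 0.64392051 0.23039956]
```

{"name": "arm_command", "arguments": {"increments": [[-1, -1, 0, -0.1], [-1, -1, 0, -0.1], [-1, -1, 0, -0.1], [-1, -1, 0, -0.1], [-1, -1, 0, -0.1], [-1, -1, 0, 0], [-1, -1, 0, 0], [-1, -1, 0, 0], [-1, -1, 0, 0], [-1, -1, 0, 0]], "jaw": 0}}

```text
time: 1.2
tool_pos: [0.4122, 0.2744, 0.2314]
orientation: [0.0, 0.125, 0.992, 0.0]
wrist_force: [0.3, -0.3, 0.7]
grip_width: 1.001
grip_force: 0.0
```

{"name": "arm_command", "arguments": {"increments": [[-0.5, -0.9, 0, 0], [-0.5, -0.9, 0, 0], [-0.5, -0.9, 0, 0], [-0.5, -0.9, 0, 0], [-0.5, -0.9, 0, 0], [-0.5, -0.9, 0, 0], [-0.5, -0.9, 0, 0], [-0.5, -0.9, 0, 0], [0, 0, 0, 0], [0, 0, 0, 0]]}}

```text
time: 2.2
tool_pos: [0.4743, 0.0367, 0.2311]
orientation: [-0.0, 0.126, 0.992, 0.0]
wrist_force: [0.0, 1.0, -0.2]
grip_width: 1.0
grip_force: 0.0
```

Run:
```python
from h import *
im,K,W=save("wrist","w1"); s=monitor.state(); print(s["time"],s["tool_pos"],rot(s["orientation"]).round(3).tolist())
```

```text
2.25 [0.47420553 0.03728687 0.23114169] [[-0.969, 0.248, -0.0], [0.248, 0.969, 0.001], [0.001, 0.0, -1.0]]
```

View pics/w1.png

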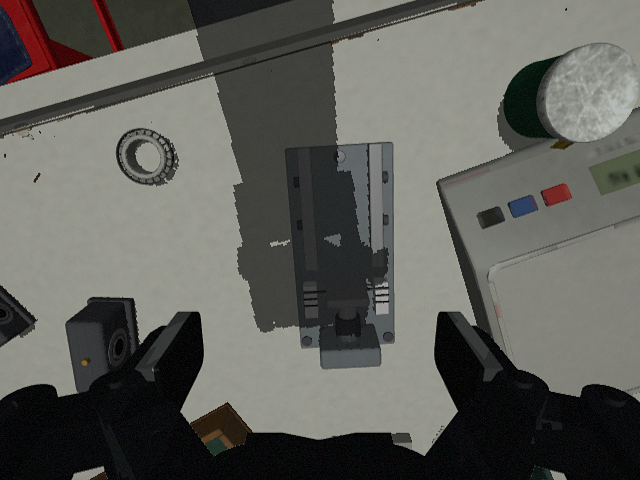

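The wrist view shows the frame plate with corners near (286,149), (393,143), (395,342) and (303,347), and the scale marks at about (311,291) and (382,291). The block with its nipple is at (84,362), the bearing at (147,157). I'll refine the frame pose with subpixel corners.

Run:
```python
from h import *
im,K,W=load("w1"); g=cv2.cvtColor(im,cv2.COLOR_RGB2GRAY)
c=np.array([[[286,149]],[[393,143]],[[395,342]],[[303,347]]],np.float32)
cs=cv2.cornerSubPix(g,c.copy(),(5,5),(-1,-1),(3,50,.01))[:,0]; print(cs)
P=ray(cs,K,W,.008); print(P.round(4))
L=np.array([[-.1,-.049],[-.1,.049],[.105,.049],[.105,-.049]])
def fit(L,P):
    a,b=L-L.mean(0),P-P.mean(0); t=np.arctan2((a[:,0]*b[:,1]-a[:,1]*b[:,0]).sum(),(a*b).sum())
    Rm=np.array([[np.cos(t),-np.sin(t)],[np.sin(t),np.cos(t)]]); o=P.mean(0)-Rm@L.mean(0); return t,o,P-(L@Rm.T+o)
t,o,r=fit(L,P[:,:2]); print(np.degrees(t),o,r.round(4))
print("nip",ray([84.5,362.5],K,W,.0585))
cv2.imwrite("pics/cw1.png",cv2.resize(im[130:380,200:420],None,fx=2.4,fy=2.4,interpolation=cv2.INTER_CUBIC)[:,:,::-1])
```

```text
[[284.41025 148.36415]
 [392.21854 141.5711 ]
 [393.7575  342.36432]
 [301.23785 347.37155]]
[[ 0.415   0.0189  0.008 ]
 [ 0.4334  0.1139  0.008 ]
 [ 0.6326  0.0752  0.008 ]
 [ 0.6143 -0.0196  0.008 ]]
-10.95926563949056 [0.52137252 0.04758564] [[ 0.0011  0.0004]
 [ 0.0009 -0.0008]
 [-0.0011 -0.0005]
 [-0.0008  0.0009]]
nip [[ 0.55083945 -0.20514577  0.0585    ]]
```

View pics/cw1.png

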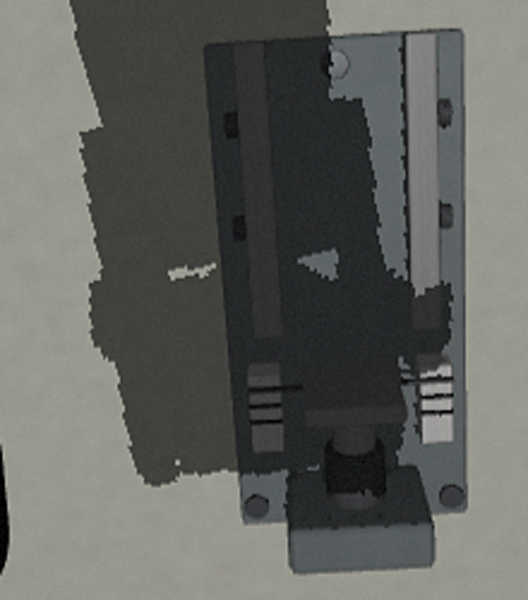

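The crop confirms the frame: rails, scale marks and pad pointers are all visible. The two frame pose estimates agree within about 1 mm. Next I'll view the block from closer.

{"name": "arm_command", "arguments": {"increments": [[-0.2, -0.95, 0, 0], [-0.2, -0.95, 0, 0], [-0.2, -0.95, 0, 0], [-0.2, -0.95, 0, 0], [-0.2, -0.95, 0, 0], [-0.2, -0.95, 0, 0], [-0.2, -0.95, 0, 0], [-0.2, -0.95, 0, 0], [0, 0, 0, 0], [0, 0, 0, 0]]}}

```text
time: 3.25
tool_pos: [0.4645, -0.1949, 0.2311]
orientation: [-0.0, 0.125, 0.992, 0.0]
wrist_force: [-0.3, 0.7, 0.6]
grip_width: 1.0
grip_force: 0.0
```

Run:
```python
from h import *
im,K,W=save("wrist","w2"); s=monitor.state(); print(s["time"],s["tool_pos"],rot(s["orientation"]).round(3).tolist())
```

```text
3.3 [ 0.46456137 -0.19445716  0.23111389] [[-0.969, 0.247, -0.0], [0.247, 0.969, 0.001], [0.001, 0.001, -1.0]]
```

View pics/w2.png

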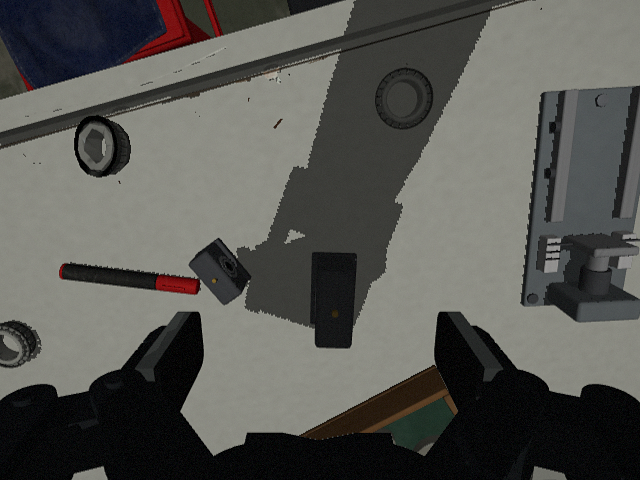

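The block is centred below the camera at about (333,300), with its nipple at (335,314). The fingers are clear of it.

Run:
```python
from h import *
im,K,W=load("w2"); g=cv2.cvtColor(im,cv2.COLOR_RGB2GRAY); h=cv2.cvtColor(im,cv2.COLOR_RGB2HSV)
sub=(slice(245,355),slice(295,375))
m=((h[:,:,1]>120)&(h[:,:,2]>60)&(h[:,:,0]<30)); ys,xs=np.nonzero(m[sub]); print("nip px",xs.mean()+295,ys.mean()+245,len(xs))
print("nip",ray([xs.mean()+295,ys.mean()+245],K,W,.058))
for r in range(250,352,6): print(r,g[r,300:368:2].tolist())
cv2.imwrite("pics/cw2.png",cv2.resize(np.clip(im[235:360,280:390].astype(int)*2,0,255).astype(np.uint8),None,fx=4.7,fy=4.7,interpolation=cv2.INTER_CUBIC)[:,:,::-1])
```

```text
nip px nan nan 0
nip [[nan nan nan]]
250 [61, 61, 60, 60, 61, 63, 58, 62, 60, 60, 64, 64, 62, 63, 62, 60, 61, 58, 61, 63, 63, 59, 61, 62, 62, 60, 58, 60, 62, 61, 65, 62, 62, 60]
256 [59, 62, 60, 60, 59, 58, 19, 20, 22, 17, 23, 16, 14, 16, 17, 19, 19, 15, 18, 22, 15, 20, 16, 24, 21, 18, 19, 25, 15, 62, 60, 63, 63, 62]
262 [63, 60, 63, 61, 62, 60, 21, 25, 18, 20, 21, 14, 18, 21, 14, 22, 15, 21, 22, 20, 16, 16, 11, 16, 19, 11, 20, 21, 27, 61, 58, 59, 59, 60]
268 [59, 62, 62, 59, 61, 62, 15, 23, 15, 9, 19, 18, 15, 17, 19, 10, 19, 19, 15, 11, 21, 10, 18, 23, 14, 19, 18, 18, 40, 61, 61, 61, 61, 60]
274 [61, 61, 58, 60, 58, 63, 19, 16, 18, 16, 22, 20, 16, 24, 26, 23, 19, 23, 19, 14, 19, 18, 22, 28, 16, 21, 18, 22, 63, 62, 59, 61, 58, 62]
280 [61, 60, 60, 58, 58, 63, 23, 18, 15, 18, 25, 21, 22, 17, 26, 27, 22, 19, 20, 23, 20, 23, 18, 23, 19, 16, 17, 13, 62, 59, 59, 61, 60, 60]
286 [60, 61, 61, 59, 60, 63, 22, 20, 19, 19, 24, 22, 21, 17, 22, 21, 19, 24, 25, 22, 20, 19, 25, 21, 21, 22, 26, 23, 60, 62, 59, 60, 60, 57]
292 [62, 61, 56, 58, 59, 60, 15, 12, 18, 16, 22, 20, 25, 18, 24, 22, 21, 25, 
[... 841 characters left out ...]
22, 24, 23, 21, 25, 17, 20, 14, 18, 15, 22, 29, 17, 23, 16, 40, 144, 143, 143, 142, 140, 140, 139]
334 [143, 141, 142, 142, 141, 141, 143, 114, 17, 24, 20, 26, 19, 25, 17, 27, 24, 25, 22, 23, 19, 16, 20, 24, 15, 18, 111, 142, 140, 141, 142, 141, 142, 143]
340 [139, 139, 138, 140, 140, 142, 143, 116, 13, 21, 21, 20, 21, 24, 23, 24, 21, 25, 19, 18, 23, 20, 18, 19, 22, 19, 148, 141, 142, 140, 143, 144, 142, 142]
346 [140, 142, 139, 138, 138, 140, 140, 141, 63, 16, 14, 9, 14, 20, 19, 15, 17, 18, 23, 20, 20, 18, 23, 18, 20, 70, 142, 139, 142, 140, 140, 142, 138, 140]<stdin>:4: RuntimeWarning: Mean of empty slice.
  ret = ret.dtype.type(ret / rcount)
<stdin>:5: RuntimeWarning: Mean of empty slice.
```

View pics/cw2.png

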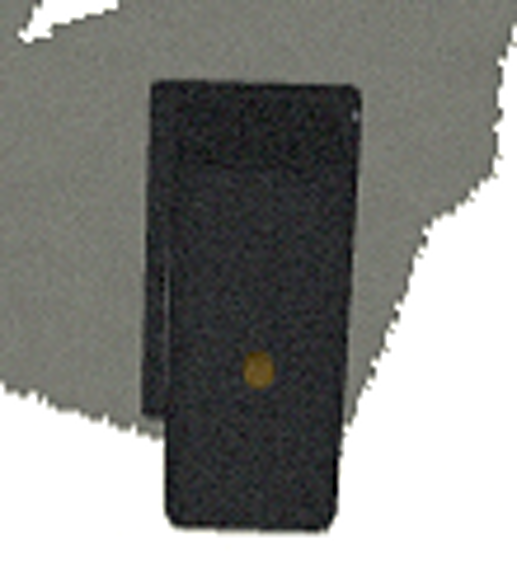

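Run:
```python
from h import *
im,K,W=load("w2"); f=lambda a:np.array(a)/4.7+[280,235]
print("nip",ray(f([258,370]),K,W,.058))
E=ray(f([[150,82],[360,86],[143,413]]),K,W,.01); print(E.round(4)); B=ray(f([[170,525],[336,528],[347,325]]),K,W,.056); print(B.round(4))
a=lambda q:np.degrees(np.arctan2(q[1],q[0]))
print(a(E[2]-E[0]),a(E[1]-E[0])-90,a(B[1]-B[2]),a(B[1]-B[0])-90, (E[1]+E[2])/2)
```

```text
nip [[ 0.55073416 -0.2034082   0.058     ]]
[[ 0.5059 -0.2134  0.01  ]
 [ 0.5174 -0.1718  0.01  ]
 [ 0.5785 -0.2339  0.01  ]]
[[ 0.5796 -0.2279  0.056 ]
 [ 0.5882 -0.1969  0.056 ]
 [ 0.5469 -0.1853  0.056 ]]
-15.805499568463329 -15.513707794281174 -15.750609936021325 -15.528366266893656 [ 0.54798687 -0.20287387  0.01      ]
```

Block yaw is about -15.6° and its centre is about (0.548, -0.203). I'll move above it.

{"name": "arm_command", "arguments": {"increments": [[0, 0, 0, 0.22], [-0.69, 0.12, 0.5, 0], [-0.69, 0.12, 0.5, 0], [-0.69, 0.12, 0.5, 0], [-0.69, 0.12, 0.5, 0], [0, 0, 0.7, 0], [0, 0, 0.7, 0], [0, 0, 0.7, 0], [0, 0, 0.7, 0], [0, 0, 0, 0]]}}

```text
time: 4.3
tool_pos: [0.546, -0.2017, 0.0839]
orientation: [-0.003, 0.136, 0.991, 0.001]
wrist_force: [-0.3, -0.1, 0.0]
grip_width: 1.004
grip_force: 0.0
```

Run:
```python
from h import *
s=monitor.state(); print(s["time"],s["tool_pos"],rot(s["orientation"]).round(4).tolist()); M=rot(s["orientation"])
d=np.array([.548,-.2028,.018])-s["tool_pos"]; print(M.T@d/.03, np.degrees(np.arctan2(M[1,1],M[0,1])))
```

```text
4.3 [ 0.54596719 -0.20167402  0.08385517] [[-0.9631, 0.2692, -0.0063], [0.2692, 0.9631, 0.0038], [0.0071, 0.002, -1.0]]
[-0.09088274 -0.02229576  2.19454451] 74.38290465659227
```

{"name": "arm_command", "arguments": {"increments": [[-0.05, -0.02, 0.5, 0], [0, 0, 0.5, 0], [0, 0, 0.5, 0], [0, 0, 0.4, 0], [0, 0, 0.2, 0], [0, 0, 0, 0], [0, 0, 0, 0], [0, 0, 0, 0], [0, 0, 0, 0], [0, 0, 0, 0]]}}

```text
time: 5.3
tool_pos: [0.5497, -0.2054, 0.0249]
orientation: [0.0, 0.136, 0.991, -0.0]
wrist_force: [-0.1, -0.6, -0.1]
grip_width: 1.0
grip_force: 0.0
```

{"name": "arm_command", "arguments": {"increments": [[0, 0, 0, 0], [0, 0, 0, 0], [0, 0, 0, 0], [0, 0, 0, 0], [0, 0, 0, 0], [0, 0, 0, 0], [0, 0, 0, 0], [0, 0, 0, 0], [0, 0, 0, 0], [0, 0, 0, 0]], "jaw": 1, "squeeze": 60}}

```text
time: 6.3
tool_pos: [0.5497, -0.2051, 0.0247]
orientation: [0.0, 0.136, 0.991, 0.0]
wrist_force: [2.0, 3.9, 3.7]
grip_width: 0.389
grip_force: 61.0
```

Gripped at 33 mm opening. Lift and carry.

{"name": "arm_command", "arguments": {"increments": [[0, 0, -0.2, 0], [0, 0, -0.5, 0], [0, 0, -0.5, 0], [0, 0, -0.5, -0.2], [0, 0, -0.5, -0.2], [0, 0, -0.3, -0.2], [0, 0, 0, -0.18], [0, 0, 0, 0], [0, 0, 0, 0], [0, 0, 0, 0]]}}

```text
time: 7.3
tool_pos: [0.5487, -0.2049, 0.0982]
orientation: [-0.001, 0.096, 0.995, 0.0]
wrist_force: [-0.2, 0.7, -3.9]
grip_width: 0.39
grip_force: 60.2
```

{"name": "arm_command", "arguments": {"increments": [[0.2, 0.4, 0, 0], [0.36, 0.88, 0, 0], [0.36, 0.88, 0, 0], [0.36, 0.88, 0, 0], [0.36, 0.88, 0, 0], [0.36, 0.88, 0, 0], [0.36, 0.88, 0, 0], [0.36, 0.88, 0, 0], [0.36, 0.88, 0, 0], [0.2, 0.4, 0, 0]]}}

```text
time: 8.3
tool_pos: [0.496, 0.047, 0.0988]
orientation: [-0.001, 0.095, 0.996, 0.0]
wrist_force: [0.2, -0.5, -4.6]
grip_width: 0.39
grip_force: 60.6
```

Run:
```python
from h import *
im,K,W=save("wrist","w3"); s=monitor.state(); M=rot(s["orientation"]); print(s)
d=np.array([.4945,.0532,.0327])-s["tool_pos"]; print(M.T@d/.03, np.degrees(np.arctan2(M[1,1],M[0,1])))
save("top","top3"); save("scene","scene3")
```

```text
{'time': 8.35, 'joints': array([-1.08728361e-01,  5.22307691e-02,  2.10643058e+00,  1.74294433e-03,
        9.85256256e-01, -1.49129425e+00]), 'joint_vel': array([-0.04506245,  0.01565997, -0.01353728, -0.02771188, -0.00680825,
       -0.05292861]), 'joint_torque': array([ -1.66264281, -28.79182756, -28.28948915,  -0.23614593,
        -0.21198262,   0.05518178]), 'tool_pos': array([0.49562584, 0.0477617 , 0.09875468]), 'orientation': array([-1.15174374e-03,  9.44565691e-02,  9.95528040e-01,  7.42645708e-04]), 'wrist_force': array([-1.38455906,  1.49422964, -4.38962203]), 'wrist_torque': array([0.05435369, 0.06128464, 0.00630665]), 'grip_force': 60.60628652572632, 'grip_width': 0.39328113953608046}
[0.06559235 0.16820724 2.20220273] 79.15981614443311
```

View pics/w3.png

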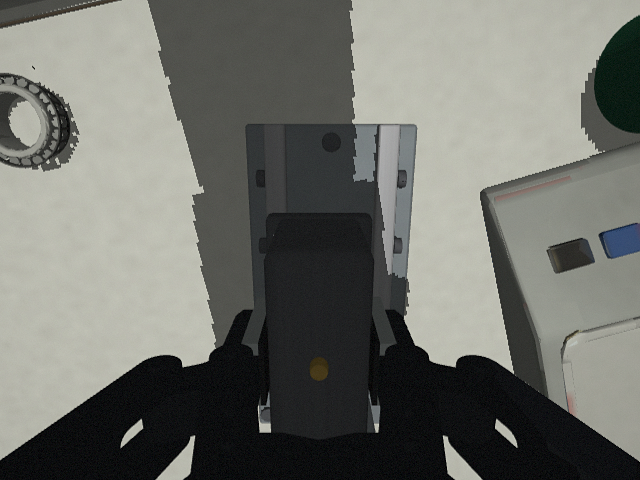

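The block is held square over the frame. The open plate end runs from (247,124) to (416,124), and the foot's rear edge from about (273,213) to (371,213). I'll check the lateral and yaw alignment from this view.

Run:
```python
from h import *
im,K,W=load("w3"); g=cv2.cvtColor(im,cv2.COLOR_RGB2GRAY)
c=np.array([[[247,125]],[[416,125]]],np.float32)
cs=cv2.cornerSubPix(g,c,(5,5),(-1,-1),(3,50,.01))[:,0]
P=ray(cs,K,W,.008)
# shading-independent edges: plate left/right & block left/right per row via gradient
gx=cv2.Sobel(cv2.GaussianBlur(g,(3,3),0),cv2.CV_32F,1,0)
def edge(rows,lo,hi,sgn): 
    return np.array([[lo+np.argmax(sgn*gx[r,lo:hi]),r] for r in rows],float)
for nm,lo,hi,sgn,z in [("plateL",238,258,-1,.008),("plateR",404,424,1,.008),("railLin",278,296,-1,.018),("railRin",372,388,1,.018)]:
    e=edge(range(130,205,3),lo,hi,sgn); w=ray(e,K,W,z)[:,:2]; p=np.polyfit(w[:,0],w[:,1],1)
    print(nm,e[0],e[-1],"yaw",np.degrees(np.arctan(p[0])).round(2),"y at x=.44",np.polyval(p,.44).round(4))
s=monitor.state(); zb=.0988-.0247
for nm,lo,hi,sgn,z,rows in [("bodyL",256,280,-1,zb+.056,range(265,320,3)),("bodyR",362,384,1,zb+.056,range(265,300,3))]:
    e=edge(rows,lo,hi,sgn); w=ray(e,K,W,z)[:,:2]; p=np.polyfit(w[:,0],w[:,1],1)
    print(nm,e[0],e[-1],"yaw",np.degrees(np.arctan(p[0])).round(2),"y at x=.44",np.polyval(p,.44).round(4))
print("plate corners",cs,P.round(4), "mid",P.mean(0).round(4),"yaw",np.degrees(np.arctan2(*(P[1]-P[0])[[1,0]]))-90)
print("foot",ray([[273,213],[371,213]],K,W,zb+.01).round(4))
print("nip",ray([319,369],K,W,zb+.058))
```

```text
plateL [245. 130.] [248. 202.] yaw -11.16 y at x=.44 0.014
plateR [417. 130.] [412. 202.] yaw -11.12 y at x=.44 0.1134
railLin [284. 130.] [285. 202.] yaw -11.24 y at x=.44 0.0372
railRin [379. 130.] [380. 202.] yaw -8.47 y at x=.44 0.0899
bodyL [263. 265.] [264. 319.] yaw -11.53 y at x=.44 0.0401
bodyR [374. 265.] [372. 298.] yaw -11.57 y at x=.44 0.0738
plate corners [[245.73914 124.03657]
 [416.39896 125.05664]] [[0.4153 0.0195 0.008 ]
 [0.4341 0.1139 0.008 ]] mid [0.4247 0.0667 0.008 ] yaw -11.242672861787426
foot [[0.4536 0.0352 0.0841]
 [0.4611 0.0742 0.0841]]
nip [[0.4966877  0.04587611 0.1321    ]]
```

Same-camera comparison: the block needs about +6.3 mm laterally and +0.4° of yaw. Its centre is at frame x ≈ -28 mm, which leaves about 20 mm clear of the pad.

{"name": "arm_command", "arguments": {"increments": [[0, 0.1, 0, -0.03], [0, 0.11, 0, -0.03], [0, 0, 0.2, 0], [0, 0, 0.3, 0], [0, 0, 0.3, 0], [0, 0, 0.3, 0], [0, 0, 0.3, 0], [0, 0, 0.1, 0], [0, 0, 0, 0], [0, 0, 0, 0]]}}

```text
time: 9.45
tool_pos: [0.4991, 0.0506, 0.0545]
orientation: [0.0, 0.093, 0.996, -0.0]
wrist_force: [-0.1, 0.4, -4.0]
grip_width: 0.389
grip_force: 60.5
```

Run:
```python
from h import *
im,K,W=save("wrist","w4"); g=cv2.cvtColor(im,cv2.COLOR_RGB2GRAY)
s=monitor.state(); print(s["time"],s["tool_pos"],s["wrist_force"])
cv2.imwrite("pics/cw4.png",cv2.resize(np.clip(im[60:380,200:460].astype(int)*2,0,255).astype(np.uint8),None,fx=1.8,fy=1.8,interpolation=cv2.INTER_CUBIC)[:,:,::-1])
```

```text
9.5 [0.49928186 0.05055307 0.05477101] [-0.82194746 -0.16328737 -3.60582596]
```

View pics/cw4.png

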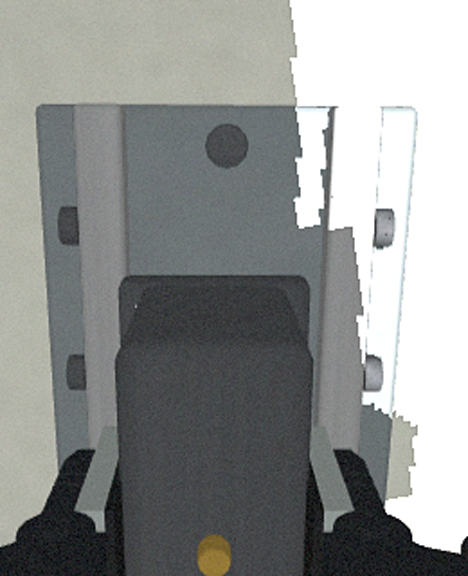

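The crop shows the foot's rear edge from (119,278) to (309,278), the plate end from (36,106) to (416,106), and the rails on both sides.

Run:
```python
from h import *
im,K,W=load("w4"); f=lambda a:np.array(a)/1.8+[200,60]; zb=.0548-.0247
P=ray(f([[36,106],[416,106],]),K,W,.008); F=ray(f([[119,278],[309,278]]),K,W,zb+.01)
Rr=ray(f([[121,110],[332,110],[128,440],[318,440]]),K,W,.018)
m=P.mean(0); th=np.radians(-11.0); R2=np.array([[np.cos(th),np.sin(th)],[-np.sin(th),np.cos(th)]])
print(m); 
for n,q in(("plate",P),("foot",F),("rail in",Rr),("TCP",np.array([[.4993,.0506,0]]))): print(n,((q-m)[:,:2]@R2.T*1000).round(1).tolist())
```

```text
[0.42464312 0.06662157 0.008     ]
plate [[0.3, -48.0], [-0.3, 48.0]]
foot [[37.4, -24.1], [37.2, 18.6]]
rail in [[1.2, -25.3], [0.9, 25.3], [87.9, -26.1], [87.5, 26.1]]
TCP [[76.3, -1.5]]
```

{"name": "arm_command", "arguments": {"increments": [[0.06, 0.05, 0, 0], [0.06, 0.04, 0, 0], [0, 0, 0, 0], [0, 0, 0.1, 0], [0, 0, 0.15, 0], [0, 0, 0.15, 0], [0, 0, 0.15, 0], [0, 0, 0.08, 0], [0, 0, 0, 0], [0, 0, 0, 0]]}}

```text
time: 10.5
tool_pos: [0.4958, 0.0539, 0.0354]
orientation: [-0.0, 0.093, 0.996, -0.0]
wrist_force: [-0.3, -0.7, -3.5]
grip_width: 0.385
grip_force: 60.5
```

Run:
```python
from h import *
im,K,W=save("wrist","w5")
s=monitor.state(); print(s["time"],s["tool_pos"],s["wrist_force"],s["wrist_torque"])
m=np.array([.42464,.06662]); th=np.radians(-11.0); R2=np.array([[np.cos(th),np.sin(th)],[-np.sin(th),np.cos(th)]])
print("TCP frame",R2@(s["tool_pos"][:2]-m)*1000-[100,0])
```

```text
10.55 [0.49591971 0.05386315 0.03552148] [ 0.6645246  -0.40176307 -4.12530773] [ 0.02986433 -0.03468376 -0.07713192]
TCP frame [-27.5957791    1.07833887]
```

{"name": "arm_command", "arguments": {"increments": [[0, 0, 0.02, 0], [0, 0, 0.02, 0], [0, 0, 0.02, 0], [0, 0, 0.01, 0], [0, 0, 0.01, 0], [0, 0, 0.01, 0], [0, 0, 0.01, 0], [0, 0, 0, 0], [0, 0, 0, 0], [0, 0, 0, 0]]}}

```text
time: 11.55
tool_pos: [0.4958, 0.0539, 0.0327]
orientation: [-0.0, 0.093, 0.996, -0.0]
wrist_force: [-1.7, 0.5, -1.2]
grip_width: 0.391
grip_force: 60.9
```

{"name": "arm_command", "arguments": {"increments": [[0, 0, 0.01, 0], [0, 0, 0.01, 0], [0, 0, 0, 0], [0, 0, 0, 0], [0, 0, 0, 0], [0, 0, 0, 0], [0, 0, 0, 0], [0, 0, 0, 0], [0, 0, 0, 0], [0, 0, 0, 0]]}}

```text
time: 12.55
tool_pos: [0.4958, 0.0539, 0.0326]
orientation: [-0.0, 0.093, 0.996, -0.0]
wrist_force: [-5.1, 1.1, 5.6]
grip_width: 0.388
grip_force: 61.7
```

Run:
```python
from h import *
F=[];Q=[]
for i in range(3):
    im,K,W=save("scene" if i==0 else "wrist",f"s6{i}"); s=monitor.state(); F.append(s["wrist_force"]);Q.append(s["wrist_torque"])
print(np.round(F,2),np.round(Q,3),s["tool_pos"])
im,_,_=load("s60"); cv2.imwrite("pics/cs6.png",cv2.resize(im[180:270,210:350],None,fx=5.5,fy=5.5,interpolation=cv2.INTER_CUBIC)[:,:,::-1])
```

```text
[[-4.32  0.09  4.76]
 [-4.37  0.48  5.17]
 [-4.12  1.18  4.71]] [[ 0.015  0.706 -0.027]
 [-0.036  0.685 -0.032]
 [-0.059  0.655 -0.032]] [0.49577212 0.05391579 0.03262035]
```

View pics/cs6.png

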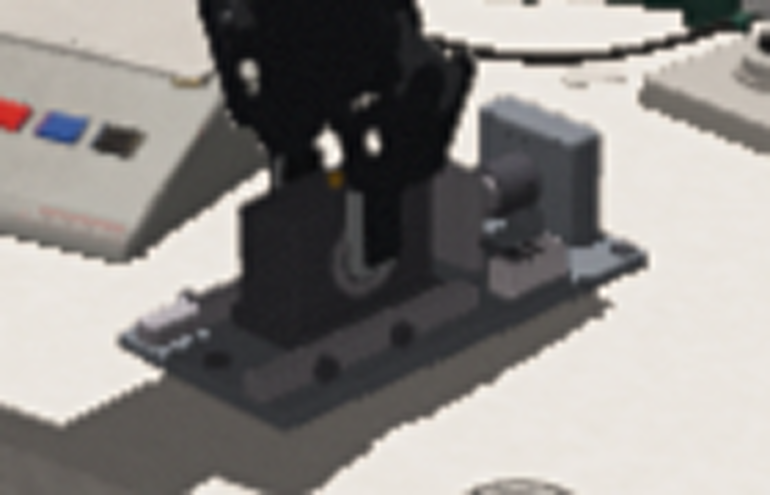

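The scene crop shows the block flat on the plate between the rails, clear of the pad. I'll relieve the down-force slightly and slide it forward.

{"name": "arm_command", "arguments": {"increments": [[0, 0, -0.006, 0], [0, 0, 0, 0], [-0.03, 0, 0, 0], [-0.06, 0, 0, 0], [-0.06, 0, 0, 0], [-0.06, 0, 0, 0], [-0.06, 0, 0, 0], [-0.06, 0, 0, 0], [-0.06, 0, 0, 0], [-0.06, 0, 0, 0]]}}

```text
time: 13.7
tool_pos: [0.5078, 0.052, 0.0327]
orientation: [-0.002, 0.093, 0.996, 0.0]
wrist_force: [-9.3, 1.4, 10.0]
grip_width: 0.388
grip_force: 62.4
```

{"name": "arm_command", "arguments": {"increments": [[0, 0, 0, 0], [0, 0, 0, 0], [0, 0, 0, 0], [0, 0, 0, 0], [0, 0, 0, 0], [-0.01, 0, 0, 0], [-0.02, 0, 0, 0], [-0.02, 0, 0, 0], [-0.02, 0, 0, 0], [-0.02, 0, 0, 0]]}}

```text
time: 14.7
tool_pos: [0.5097, 0.0516, 0.0328]
orientation: [-0.003, 0.092, 0.996, 0.0]
wrist_force: [-8.2, 1.4, 9.2]
grip_width: 0.394
grip_force: 62.4
```

```bash
cat > st.py <<'E'
from h import *
F=[];Q=[]
for i in range(3):
    im,K,W=grab("scene"); s=monitor.state(); F.append(s["wrist_force"]);Q.append(s["wrist_torque"])
m=np.array([.42464,.06662]); th=np.radians(-11.0); R2=np.array([[np.cos(th),np.sin(th)],[-np.sin(th),np.cos(th)]])
F=np.mean(F,0); M=rot(s["orientation"])
print(s["time"],"TCP frame",(R2@(s["tool_pos"][:2]-m)*1000-[100,0]).round(2),"z",s["tool_pos"][2].round(4),"F frame",(R2@F[:2]).round(2),F[2].round(2),"T",np.mean(Q,0).round(3),"yaw",np.degrees(np.arctan2(M[1,1],M[0,1]))-90)
E
python3 st.py
```

```text
14.85 TCP frame [-12.66   1.49] z 0.0327 F frame [-8.24  0.24] 9.11 T [ 0.169  1.118 -0.024] yaw -10.615049742795748
```

{"name": "arm_command", "arguments": {"increments": [[0, 0, -0.01, 0], [0, 0, -0.005, 0], [0, 0, 0, 0], [-0.02, 0, 0, 0], [-0.02, 0, 0, 0], [0, 0, 0, 0], [0, 0, 0, 0], [0, 0, 0, 0], [0, 0, 0, 0], [0, 0, 0, 0]]}}

```text
time: 15.85
tool_pos: [0.5122, 0.051, 0.0326]
orientation: [-0.001, 0.093, 0.996, 0.0]
wrist_force: [-6.0, 1.7, 6.6]
grip_width: 0.387
grip_force: 61.9
```

```bash
python3 st.py
```

```text
16.0 TCP frame [-11.02   1.4 ] z 0.0327 F frame [-6.26  0.3 ] 6.41 T [0.202 0.933 0.02 ] yaw -10.623249308194232
```

{"name": "arm_command", "arguments": {"increments": [[0, 0, -0.01, 0], [0, 0, -0.01, 0], [0, 0, 0, 0], [-0.02, 0, 0, 0], [-0.02, 0, 0, 0], [0, 0, 0, 0], [0, 0, 0, 0], [0, 0, 0, 0], [0, 0, 0, 0], [0, 0, 0, 0]]}}

```text
time: 17.0
tool_pos: [0.514, 0.0504, 0.033]
orientation: [0.0, 0.093, 0.996, -0.0]
wrist_force: [-0.1, 0.0, -3.8]
grip_width: 0.39
grip_force: 60.6
```

```bash
python3 st.py
```

```text
17.15 TCP frame [-9.15  1.21] z 0.0331 F frame [-0.12 -0.34] -3.86 T [ 0.022 -0.034  0.031] yaw -10.629376354229805
```

{"name": "arm_command", "arguments": {"increments": [[0, 0, 0.013, 0], [0, 0, 0, 0], [-0.02, 0, 0, 0], [-0.02, 0, 0, 0], [-0.02, 0, 0, 0], [-0.02, 0, 0, 0], [0, 0, 0, 0], [0, 0, 0, 0], [0, 0, 0, 0], [0, 0, 0, 0]]}}

```text
time: 18.15
tool_pos: [0.5162, 0.0501, 0.0327]
orientation: [-0.0, 0.093, 0.996, 0.0]
wrist_force: [-1.5, -0.2, -2.0]
grip_width: 0.388
grip_force: 60.6
```

```bash
python3 st.py
```

```text
18.3 TCP frame [-6.97  1.21] z 0.0327 F frame [-2.73  0.28] -1.5 T [ 0.052  0.429 -0.06 ] yaw -10.630204477371805
```

{"name": "arm_command", "arguments": {"increments": [[-0.02, 0, 0, 0], [-0.02, 0, 0, 0], [-0.02, 0, 0, 0], [-0.02, 0, 0, 0], [-0.02, 0, 0, 0], [-0.02, 0, 0, 0], [0, 0, 0, 0], [0, 0, 0, 0], [0, 0, 0, 0], [0, 0, 0, 0]]}}

```text
time: 19.3
tool_pos: [0.5191, 0.0495, 0.0327]
orientation: [-0.001, 0.093, 0.996, 0.0]
wrist_force: [-6.1, 0.6, 2.6]
grip_width: 0.388
grip_force: 61.2
```

```bash
python3 st.py
```

```text
19.45 TCP frame [-4.01  1.23] z 0.0327 F frame [-6.61  0.17] 3.35 T [ 0.13   0.943 -0.112] yaw -10.632816885159642
```

{"name": "arm_command", "arguments": {"increments": [[0, 0, -0.012, 0], [-0.02, 0, 0, 0], [-0.02, 0, 0, 0], [-0.02, 0, 0, 0], [-0.02, 0, -0.004, 0], [-0.02, 0, 0, 0], [-0.02, 0, 0, 0], [-0.01, 0, -0.004, 0], [0, 0, 0, 0], [0, 0, 0, 0]]}}

```text
time: 20.45
tool_pos: [0.5218, 0.049, 0.0328]
orientation: [-0.003, 0.093, 0.996, 0.0]
wrist_force: [-9.6, 1.4, 3.2]
grip_width: 0.391
grip_force: 61.3
```

```bash
python3 st.py
python3 - <<'E'
from h import *
a,_,_=save("scene","s7"); b,_,_=save("wrist","w7"); t,_,_=save("top","t7")
r=lambda c,s:cv2.resize(c,s,interpolation=cv2.INTER_CUBIC)
o=np.hstack([r(a[200:250,280:340],(400,333)),r(t[160:220,235:305],(388,333))]); 
print(o.shape); cv2.imwrite("pics/c7.png",o[:,:,::-1])
E
```

```text
20.6 TCP frame [-1.26  1.23] z 0.0328 F frame [-9.07 -0.71] 2.92 T [ 0.114  1.201 -0.07 ] yaw -10.635092215577998
(333, 788, 3)
```

View pics/c7.png

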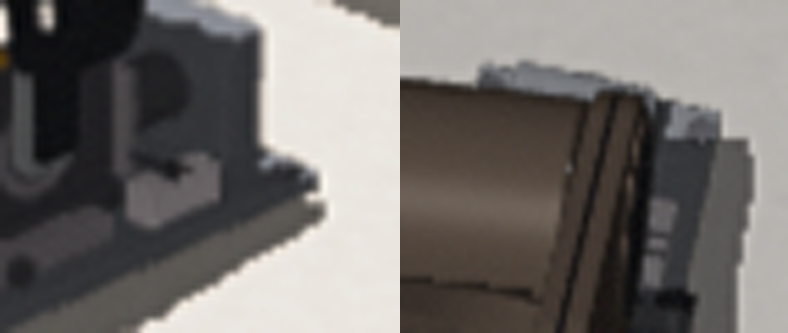

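The pointer is at the start of the scale's near edge in the left panel, so the block is on the pad with partial travel. That is 11 views, one past the limit of 10, so I'll use force and numeric checks from here. Friction with the plate confuses Fx, so I'll unload the block vertically as I push to read the spring force cleanly.

{"name": "arm_command", "arguments": {"increments": [[0, 0, -0.008, 0], [-0.02, 0, 0, 0], [-0.02, 0, -0.004, 0], [-0.02, 0, 0, 0], [-0.02, 0, -0.004, 0], [-0.02, 0, 0, 0], [-0.02, 0, -0.004, 0], [-0.02, 0, 0, 0], [0, 0, 0, 0], [0, 0, 0, 0]]}}

```text
time: 21.75
tool_pos: [0.5247, 0.0484, 0.0329]
orientation: [-0.004, 0.093, 0.996, 0.0]
wrist_force: [-10.6, 1.2, 3.5]
grip_width: 0.39
grip_force: 61.3
```

```bash
python3 st.py
```

```text
21.9 TCP frame [1.73 1.24] z 0.0329 F frame [-11.13  -0.83] 3.18 T [ 0.163  1.471 -0.115] yaw -10.640984936112915
```

{"name": "arm_command", "arguments": {"increments": [[0, 0, -0.006, 0], [-0.02, 0, 0, 0], [-0.02, 0, -0.004, 0], [-0.02, 0, 0, 0], [-0.02, 0, -0.004, 0], [-0.02, 0, 0, 0], [-0.02, 0, -0.004, 0], [-0.02, 0, 0, 0], [0, 0, 0, 0], [0, 0, 0, 0]]}}

```text
time: 22.9
tool_pos: [0.5276, 0.0479, 0.033]
orientation: [-0.006, 0.093, 0.996, 0.0]
wrist_force: [-13.4, 0.8, 5.1]
grip_width: 0.39
grip_force: 61.5
```

```bash
python3 st.py
python3 - <<'E'
from h import *
a,K,T=save("scene","s8")
M=rot(monitor.state()["orientation"]); print(M.round(4).tolist())
# predicted scale / pointer pixels in scene view on the -y side
th=np.radians(-10.95); o=np.array([.5217,.048]); 
w=lambda x,y,z:[o[0]+np.cos(th)*x-np.sin(th)*y,o[1]+np.sin(th)*x+np.cos(th)*y,z]
for x in(.034,.042,.0455,.049,.056): print(x,proj([w(x,-.034,.0225)],K,T).round(1).tolist())
b,_,_=load("s7"); c,_,_=load("scene0")
for n,i in(("0",c),("7",b),("8",a)):
    g=cv2.cvtColor(i,cv2.COLOR_RGB2GRAY); print(n); print(g[219:232,292:318])
E
```

```text
23.05 TCP frame [4.65 1.24] z 0.033 F frame [-13.19  -1.17] 4.6 T [ 0.248  1.824 -0.125] yaw -10.636921497229821
[[-0.9827, 0.1846, -0.0116], [0.1846, 0.9828, 0.0015], [0.0117, -0.0007, -0.9999]]
0.034 [[301.3, 226.5]]
0.042 [[303.8, 225.4]]
0.0455 [[304.9, 224.9]]
0.049 [[306.0, 224.4]]
0.056 [[308.1, 223.4]]
0
[[ 81  79  80  78  65  59  56  55  44  45  44  45  49  48  49  48  49  62
   61  62  61  62  50  49  47  47]
 [ 80  78  80  77  66  66 103 118 115 107  53  46  48  48  49  47  49  60
   61  62  62  60  50  47  46  48]
 [ 79  78  79  78  66  70 109 122  82  71  46  46  45  45  47  46  47  60
   58  59  60  58  50  48  48  45]
 [ 79  77  79  78  66  60  65  70  49  46  46  43  45  43  46  56  81 104
   87  64  56  58  49  48  46  46]
 [ 78  77  78  77  66  56  49  47  46  45  45  46  51  49  85 146 210 215
  213 136  76  56  47  45  44  43]
 [ 78  77  79  76  63  48  48  51  48  44  44  62 107  66 101 177 227 234
  234 219 185  78  52  52  52  68]
 [ 80  77  77  77  64  53  41  40  52  43  40  48 103 149 144 122 160 224
  196 152 133 102 115 116 119 121]
 [ 77  77  77  77  66  
[... 2771 characters left out ...]
47  54  90
   98  95  92  54  49  49  50  49]
 [ 32  33  31  29  30  29  32  48  73  85  85  78  59  46  54  86  89  96
   99  98  93  49  50  48  50  50]
 [ 30  30  31  30  31  33  46  86  92  93  92  91  86  81  74  97  99  98
  100 100  93  50  48  50  48  48]
 [ 30  31  31  31  30  32  47  97 100 100  97  95  95  97  94  99 100  99
   99 101  95  48  48  49  49  49]
 [ 31  31  31  31  31  30  49  98  99 101 101  97  98 100 100 100  99 101
  101  99  94  46  48  51  51  51]
 [ 34  39  33  32  30  33  49  97  98 100 104  97  98  99 100 100  98  96
   87  73  64  48  50  49  52  54]
 [ 57  61  58  47  37  44  58 100 102 102 104  99  98  99  97  94  78  66
   59  51  50  51  52  52  52  51]]
```

Run:
```python
from h import *
for n in("s60","s7","s8"):
    i,_,_=load(n); g=cv2.cvtColor(i,cv2.COLOR_RGB2GRAY).astype(float); print(n,"rows 212-216, 217-221"); 
    for a in(212,217): print(g[a:a+5,286:312].mean(0).round(0).astype(int).tolist())
    print(g[219:228,292:310].astype(int))
```

```text
s60 rows 212-216, 217-221
[28, 32, 47, 67, 68, 68, 67, 66, 67, 68, 68, 69, 82, 90, 63, 52, 50, 48, 44, 42, 38, 44, 58, 68, 68, 69]
[32, 34, 50, 67, 67, 67, 67, 66, 67, 69, 69, 69, 81, 86, 69, 61, 42, 44, 47, 49, 49, 53, 58, 67, 67, 67]
[[ 66  66  67  70  68  64  62  59  47  48  47  50  54  53  52  53  56  66]
 [ 67  65  67  70  69  76 109 130 124 115  56  51  53  54  52  53  54  66]
 [ 67  65  68  68  68  76 119 132  88  77  51  49  50  51  53  51  55  69]
 [ 67  67  67  66  68  63  71  79  54  51  49  49  49  50  49  50  65  96]
 [ 67  67  67  68  67  51  45  49  50  50  50  50  53  48  55  68  84  99]
 [ 67  66  67  68  66  43  35  38  44  50  49  52  59  39  45  69  89  93]
 [ 67  66  66  68  69  57  39  36  37  35  30  28  44  57  54  48  61  91]
 [ 67  67  67  68  68  62  46  47  57  45  34  30  39  44  52  84  89  96]
 [ 66  66  67  69  70  62  56  87  90  82  66  56  62  81  75  98 100  98]]
s7 rows 212-216, 217-221
[15, 16, 16, 17, 16, 19, 32, 32, 32, 31, 39, 67, 73, 65, 48, 34, 32, 33, 32, 32, 32, 36, 46, 53, 53, 53]
[15, 16, 17, 16, 16, 20, 32, 31, 31, 31, 39, 67, 72, 64, 5
[... 771 characters left out ...]
, 16, 20, 32, 32, 32, 31, 41, 67, 72, 64, 44, 32, 32, 32, 31, 36, 45, 52, 52, 53]
[69, 23, 15, 16, 16, 16, 16, 22, 31, 32, 31, 32, 45, 68, 70, 61, 47, 43, 46, 49, 50, 51, 53, 53, 53, 53]
[[16 18 30 32 32 32 45 67 70 63 52 50 51 53 53 53 53 51]
 [16 23 31 31 31 30 45 68 70 63 52 50 52 54 54 52 52 53]
 [17 28 31 31 31 32 44 68 70 53 47 48 49 51 53 51 52 52]
 [31 31 32 32 31 32 42 67 69 43 37 39 45 48 49 49 56 61]
 [39 31 31 31 31 30 43 67 69 56 39 36 36 39 46 66 82 90]
 [34 31 30 29 31 33 42 65 71 63 48 46 53 45 38 48 69 92]
 [29 30 31 31 31 30 35 53 70 66 55 39 45 61 60 47 54 90]
 [32 33 31 29 30 29 32 48 73 85 85 78 59 46 54 86 89 96]
 [30 30 31 30 31 33 46 86 92 93 92 91 86 81 74 97 99 98]]
```

{"name": "arm_command", "arguments": {"increments": [[0.01, 0, -0.006, 0], [0.01, 0, -0.006, 0], [0.01, 0, -0.006, 0], [0.01, 0, -0.004, 0], [0, 0, 0, 0], [0, 0, 0, 0], [0, 0, 0, 0], [0, 0, 0, 0], [0, 0, 0, 0], [0, 0, 0, 0]]}}

```text
time: 24.1
tool_pos: [0.5268, 0.048, 0.033]
orientation: [-0.005, 0.093, 0.996, 0.0]
wrist_force: [-9.0, 1.4, -0.9]
grip_width: 0.388
grip_force: 61.0
```

```bash
python3 st.py; python3 -c "
from h import *
print(rot(monitor.state()['orientation']).round(4).tolist())"
```

```text
24.25 TCP frame [3.88 1.26] z 0.033 F frame [-9.47 -0.03] -0.56 T [ 0.243  1.369 -0.126] yaw -10.645282780060057
[[-0.9827, 0.1847, -0.0099], [0.1847, 0.9828, 0.0014], [0.01, -0.0004, -0.9999]]
```

{"name": "arm_command", "arguments": {"increments": [[0, 0, 0, 0], [0, 0, 0, 0], [0, 0, 0, 0], [0, 0, 0, 0], [0, 0, 0, 0], [0, 0, 0, 0], [0, 0, 0, 0], [0, 0, 0, 0], [0, 0, 0, 0], [0, 0, 0, 0]]}}

```text
time: 25.25
tool_pos: [0.5269, 0.048, 0.033]
orientation: [-0.005, 0.093, 0.996, 0.0]
wrist_force: [-9.8, 1.2, -1.6]
grip_width: 0.385
grip_force: 61.0
```

```bash
python3 st.py; python3 -c "
from h import *
print(order.hand_in())"
```

```text
25.4 TCP frame [3.86 1.25] z 0.033 F frame [-9.52 -0.19] 0.04 T [ 0.226  1.394 -0.096] yaw -10.645358549010723
the job is handed in; nothing more can be done
None
```

I handed the job in at 25.4 s, still gripping the block and pressing it against the pad at about 9.5 N; estimated pad travel is 10 to 12 mm (marks at 8 and 15 mm), judged from force and position rather than a clear view of the pointers, the block may be pitched up to about 0.6°, and I viewed 11 pictures against the limit of 10.

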